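# Load the pin-drilling dial and index it to the third stop

### The arm

A 7-joint arm with a two-finger parallel gripper is mounted at the origin on the work surface. World frame = base frame: x ahead of the robot, y to its left, z up, the work surface at z = 0. Lengths are in mm, angles in rad, forces in N, time in s.
With the tool pointing down it reaches from about 425 to 825 mm from the base axis. Payload 3.6 kg.
Tool frame: the origin (TCP) lies between the finger pads, 19 mm behind the fingertips; this is the grasp point; z points along the fingers, y is the line along which they close (so a half turn about z gives the same grasp; the last joint's range is limited). The gripper opens to 85 mm and grips with 20 to 120 N. Pads are 22 mm wide; open, the fingers measure 114 mm over their backs; the gripper's body (76 mm by 85 mm) begins 54 mm behind the grasp point. The pads swing forward as they close: fully open they stand 13 mm farther back than shut.
Start: joints at [1.31, 0.615, -0.013, 1.423, 0.008, 1.103, -0.04], TCP at [150.603, -632.284, 249.997] pointing down, gripper open.
Joint ranges: [-3.12, 3.12], [-0.3, 2.06], [-1.34, 1.32], [0.26, 2.42], [-1.36, 4.5], [0.01, 1.98], [-2.84, 2.84]. Speed limits (rad/s): [2.79, 2.79, 3.14, 3.14, 3.14, 3.14, 3.14].

### API

Orientations are given as a unit quaternion [x, y, z, w].
In Python, from workcell import r, eyes, jaws, telemetry gives the robot as it stands (r), with the cameras (eyes), the gripper (jaws) and the readings (telemetry). Calls block until the motion is done:
- r.goto(position, orientation): joint-space move of the TCP to a pose.
- r.line_to(position, ori=None, feed=150): straight line of the TCP; ori=None keeps the orientation; feed is the mean speed in mm/s.
- r.movej(angles): joint-space move.
- jaws.grip(opening, f_grip=None): opening from 0.0 (shut) to 1.0 (fully open); f_grip is the grip in N (None keeps the last); returns when the fingers have stopped.
- r.dwell(seconds).
- r.solve_ik(position, orientation): joint angles nearest the present ones, or None.
- telemetry.observe(): the state.
- eyes.capture(name): name is "side" or "top" or "wrist"; returns the picture (420x560x3 uint8, blue, green, red); there is no depth.
- eyes.camera_params(name): a dict with "intrinsics" (3x3 intrinsics, pixels), "distortion" ([k1, k2, p1, p2, k3] as OpenCV has them; the pictures are not rectified), "R" (3x3) and "t" (3): a world point X has camera coordinates R X + t. Camera axes: x right, y down, z forward; pixel columns grow to the right and rows downward; lengths in mm; the calibration is good to about 2 mm. A picture is of the moment at which its call begins: read the wrist's pose just before it. camera_params takes no time and is no camera call; for the wrist camera it gives the pose at the moment of the call.
A pose or a line that the arm cannot do raises r.IKError and nothing moves.
- r.close_job(): hands the job in; it is judged then, once.
The state is a dict: "clock": time; "q": joint angles; "qd": joint speeds; "joint_efforts": joint torques, N m; "tcp_pos": TCP position; "ee_rot": TCP orientation; "force": force on the tool from outside, world axes, zero at the start; "moment": the same for the moment, N m; "width": opening from 0.0 (shut) to 1.0 (fully open); "grip_force": force on a finger pad.
Only numpy, scipy, OpenCV 4.12 (cv2) and the standard library are available. Lean on these libraries where they do the work, as an engineer would, in place of code of your own. Each camera call takes 0.05 s, during which the arm holds its last target. There are 200 camera calls.

### The job

Stand the two handles with bright steel ferrules from the tray upright and fully down in the two empty nests of the drilling dial, leaving the two bare blanks, the handles already in the dial and everything else in place. Then take the black knob in the middle of the dial and turn it clockwise, counting the clicks, to the third stop and not past it, so that the handle in the third nest faces the drill. Finish still gripping the knob and holding the dial steady at that stop, ready for drilling.

Things in the scene. Friction and masses are not known exactly. Their poses are not given: they have to be found in the camera images.
- jig: fixed drilling jig on a round green base, 216 mm across. Origin: on the dial's vertical axis, at the bench. A horizontal drill unit lies along its +y, out to 352 mm from the axis, 100 mm wide, up to 154 mm above the bench, a feed lever on its +x side (seen at point drill_tip). A spring plunger block, 50 mm high, sits 65 to 150 mm out at 60 degrees clockwise from the jig's +x
- drill_tip (a point): tip of the drill bit, 130 mm from the dial's axis along the jig's +y and 123 mm above the bench, pointing at the axis
- dial (a joint): angle of the indexing dial (rad): 0 at home, where it starts, growing clockwise seen from above. A sprung roller clicks into a stop every 24 degrees: first stop 0.419, second 0.838, third 1.257, fourth 1.676. Leaving a stop takes about 0.25 N m, falling to none half way, then the dial is pulled into the next stop. Pins limit it at -0.10 and 1.80. At stop k nest k faces the drill
- knob: black bar knob in the middle of the dial, turning with it: a bar 64 mm long (its x axis, white dot on the +x end), 18 mm wide (y, the way to grip it) and 26 mm high, from 75 to 101 mm above the bench. The bar points 36 degrees counterclockwise from the jig's x axis when the dial is home. Origin on the axis, 58 mm above the bench
- knob_grip (a point): middle of the knob's bar, on the dial's axis, 88 mm above the bench: the point to grip; turns with the knob
- nest1 (a point): nest 1: centre of its floor, on the dial. A nest is an upright aluminium cup, bore 28.4 mm, outside 36 mm, 24 mm deep, floor 52 mm above the bench; five stand 105 mm from the axis, 24 degrees apart, on a fan-shaped plate (out to 128 mm) that turns with the dial. At home, nest k is 24 x k degrees counterclockwise of the drill. Holds done_1
- nest2 (a point): nest 2: centre of its floor, on the dial. Holds done_2
- nest3 (a point): nest 3: centre of its floor, on the dial. Empty at the start
- nest4 (a point): nest 4: centre of its floor, on the dial. Empty at the start
- nest5 (a point): nest 5: centre of its floor, on the dial. Holds loaded_5
- tray: fixed plywood tray, 190 x 170 mm (x, y), 20 mm high, floor 6 mm thick; origin under its centre. Two handles with bright steel ferrules and two bare blanks stand in it, about 88 mm apart along x and 76 mm along y
- handle_a: upright turned beech file handle, 80 mm tall: barrel 26 mm across from 2 to 54 mm above the butt (the foot is chamfered to 23 mm), tapering to a bright steel ferrule 19 mm across on the top 18 mm, 45 g. Origin: centre of the flat butt; z runs up the handle. Stands in the tray, to be loaded
- handle_b: upright turned beech file handle, 80 mm tall: barrel 26 mm across from 2 to 54 mm above the butt (the foot is chamfered to 23 mm), tapering to a bright steel ferrule 19 mm across on the top 18 mm, 45 g. Origin: centre of the flat butt; z runs up the handle. Stands in the tray, to be loaded
- bare_a: bare blank in the tray: the same handle without ferrule, with a 15 mm wooden tenon on top, 78 mm tall. Origin: centre of the butt. Stays there
- bare_b: bare blank in the tray, like bare_a
- done_1: handle like handle_a with its pin hole drilled, standing in nest 1
- done_2: handle like handle_a with its pin hole drilled, standing in nest 2
- loaded_5: undrilled handle like handle_a, standing in nest 5
- glue: white glue bottle, 52 mm across, 140 mm tall; origin: centre of its underside. Bystander
- pin_tin: round steel tin, 60 mm across, 45 mm high; origin: centre of its underside. Bystander
- hammer: hammer with a wooden handle lying on the bench. Bystander
- file: flat file with a wooden handle, 300 mm long, 26 mm thick, lying on the bench. Bystander

How it is judged (in metres and radians):
On the way, in this order (a step that is already met when the one before it is completed fails the run):
1. both ferruled handles from the tray are seated in the two empty nests and let go, the dial still at its home stop (((horizontal distance between handle_a and nest3 below 0.004 m and z of handle_a in the frame of nest3 between -0.004 and 0.004 m and angle between each of handle_a, handle_b's own z axis and vertical below 0.1 rad and horizontal distance between handle_b and nest4 below 0.004 m and z of handle_b in the frame of nest4 between -0.004 and 0.004 m) or (horizontal distance between handle_a and nest4 below 0.004 m and z of handle_a in the frame of nest4 between -0.004 and 0.004 m and angle between each of handle_a, handle_b's own z axis and vertical below 0.1 rad and horizontal distance between handle_b and nest3 below 0.004 m and z of handle_b in the frame of nest3 between -0.004 and 0.004 m)) and contact force between the fingers and handle_a below 0.5 N and contact force between the fingers and handle_b below 0.5 N and value of joint dial below 0.15 rad), for 0.2 s.
2. the dial stands still at its third stop with the gripper holding the knob (value of joint dial between 1.17664 and 1.33664 rad and velocity of joint dial between -0.1 and 0.1 rad/s and contact force between the fingers and knob above 4 N and distance between the grasp point and knob_grip below 0.025 m), for 0.3 s.
At the end, for the whole second after the job is handed in: All five nests hold an upright ferruled handle (within 4 mm of centre and floor, 0.1 rad of upright), the two new ones in nests 3 and 4 and let go. The dial is still, within 0.08 rad of its third stop; the fingers press the knob with over 4 N, TCP within 25 mm of its bar's middle (all of step 2 and ((horizontal distance between handle_a and nest3 below 0.004 m and z of handle_a in the frame of nest3 between -0.004 and 0.004 m and angle between each of handle_a, handle_b's own z axis and vertical below 0.1 rad and horizontal distance between handle_b and nest4 below 0.004 m and z of handle_b in the frame of nest4 between -0.004 and 0.004 m) or (horizontal distance between handle_a and nest4 below 0.004 m and z of handle_a in the frame of nest4 between -0.004 and 0.004 m and angle between each of handle_a, handle_b's own z axis and vertical below 0.1 rad and horizontal distance between handle_b and nest3 below 0.004 m and z of handle_b in the frame of nest3 between -0.004 and 0.004 m)) and horizontal distance between done_1 and nest1 below 0.004 m and z of done_1 in the frame of nest1 between -0.004 and 0.004 m and angle between each of done_1, done_2, loaded_5's own z axis and vertical below 0.1 rad and horizontal distance between done_2 and nest2 below 0.004 m and z of done_2 in the frame of nest2 between -0.004 and 0.004 m and horizontal distance between loaded_5 and nest5 below 0.004 m and z of loaded_5 in the frame of nest5 between -0.004 and 0.004 m and contact force between the fingers and handle_a below 0.5 N and contact force between the fingers and handle_b below 0.5 N); the arm keeps its last pose, push and grip.
It fails at once if the dial is run past the third stop (more than 12 degrees beyond it) (value of joint dial above 1.46664 rad).
It fails at once if a bystander (bare blank, glue bottle, pin tin, hammer or file) is moved by more than 40 mm (distance of any of bare_a, bare_b, glue, pin_tin, hammer, file from where it was at the start of the episode above 0.04 m).
It also fails if it takes over 64 s, if anything falls off the work surface, if the arm or the gripper's body presses on something with over 40 N, if the wrist force passes 120 N, or if a joint passes its speed limit or range.

## Working session

There is one attempt and no reset: what is moved stays moved. The work goes in short steps, each a Python script; the robot and the scene stay as the last script left them, time stands still between calls to the robot, and variables do not carry over. Pictures are saved under pics/ and viewed, at most 10 in all, crops included, and the job is handed in when it is done.

```bash
ls; mkdir -p pics; python3 - <<'E'
from workcell import r, eyes, jaws, telemetry
import cv2
for n in ("top","side"):
    cv2.imwrite(f"pics/{n}0.png",eyes.capture(n)); p=eyes.camera_params(n); print(n,p)
print(telemetry.observe())
E
```

```text
pics
workcell.py
top {'intrinsics': array([[400.67658007,   0.        , 278.76886927],
       [  0.        , 400.67658007, 205.76243424],
       [  0.        ,   0.        ,   1.        ]]), 'distortion': array([-0.02582054,  0.        ,  0.        ,  0.        ,  0.        ]), 'R': array([[-0.00426738, -0.99998911, -0.00189167],
       [-0.98616478,  0.00452185, -0.16570631],
       [ 0.16571306,  0.00115836, -0.98617333]]), 't': array([-172.18209253,  590.55298282,  976.42988853])}
side {'intrinsics': array([[403.61548091,   0.        , 275.69201253],
       [  0.        , 403.61548091, 209.19973176],
       [  0.        ,   0.        ,   1.        ]]), 'distortion': array([-0.00142017,  0.        ,  0.        ,  0.        ,  0.        ]), 'R': array([[-0.83752496, -0.54628087,  0.01136448],
       [-0.36257423,  0.54007661, -0.75951115],
       [ 0.40876872, -0.64023001, -0.650395  ]]), 't': array([422.14689701, 381.40977846, 652.51027847])}
{'clock': 0.1, 'q': array([ 1.31051792,  0.61580075, -0.01262297,  1.42473805,  0.00806284,
        1.10341216, -0.04039714]), 'qd': array([-0.00124294, -0.00153925, -0.000168  , -0.00287593,  0.00056134,
        0.00041422,  0.00128089]), 'joint_efforts': array([ 1.00675104e-03, -4.70380497e+01,  2.59895744e-01, -1.71571183e+01,
        1.00391207e-02,  5.87581017e-03, -1.21820531e-05]), 'tcp_pos': array([ 150.45039613, -631.68437017,  248.96823241]), 'ee_rot': array([ 9.93172255e-01,  1.16651353e-01, -1.30672578e-04, -1.14732173e-03]), 'force': array([ 0.28176368,  0.46566252, -0.28782261]), 'moment': array([0.0406519 , 0.03004217, 0.01533556]), 'grip_force': 0.0, 'width': 0.9964788243879148}
```

View pics/top0.png

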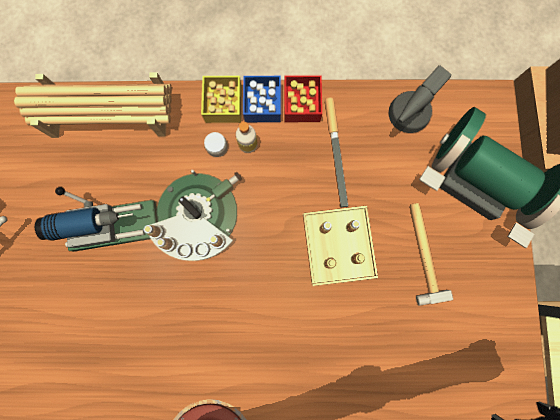

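View pics/side0.png

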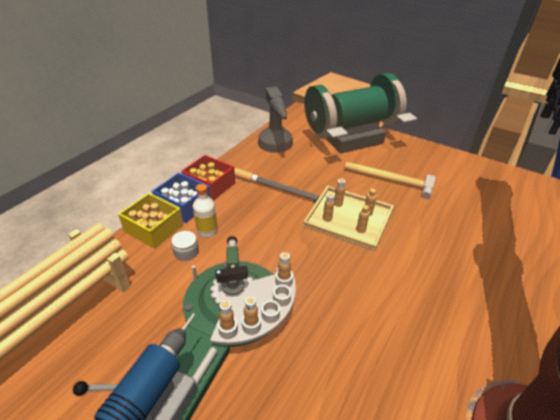

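Top view: jig around (197,208) with its drill pointing left, knob at (190,207), empty nests at about (185,251) and (202,248). The tray is around (340,246), with uprights at (326,227), (352,226), (331,263) and (358,258). In the side view the brighter tops are in the left column.

```bash
cat > h.py <<'E'
from workcell import r, eyes, jaws, telemetry
import cv2, numpy as np
from scipy.spatial.transform import Rotation as Rn
def ray(p,uv):
    u=cv2.undistortPoints(np.array(uv,float).reshape(-1,1,2),p["intrinsics"],p["distortion"])[:,0]
    d=np.c_[u,np.ones(len(u))]@p["R"]; c=-p["R"].T@p["t"]; return c,d
def onz(p,uv,z):
    c,d=ray(p,uv); return c+d*((z-c[2])/d[:,2])[:,None]
def proj(p,X):
    return cv2.projectPoints(np.array(X,float).reshape(-1,1,3),cv2.Rodrigues(p["R"])[0],p["t"],p["intrinsics"],p["distortion"])[0][:,0]
def down(yaw): # tool pointing down; tool y axis (closing line) at angle yaw+... 
    # tool x=(cos yaw, sin yaw,0), tool y=(sin yaw,-cos yaw,0)
    c,s=np.cos(yaw),np.sin(yaw)
    return Rn.from_matrix(np.array([[c,s,0],[s,-c,0],[0,0,-1]])).as_quat()
E
python3 - <<'E'
from h import *
p=eyes.camera_params("top")
print("jig",onz(p,[(190,207)],101),"tray",onz(p,[(340,246)],20).round())
print("handles",onz(p,[(326,227),(352,226),(331,263),(358,258)],80).round())
w=eyes.camera_params("wrist"); o=telemetry.observe()
R=Rn.from_quat(o["ee_rot"]).as_matrix(); c=-w["R"].T@w["t"]
print("cam in tool",R.T@(c-o["tcp_pos"]),(w["R"]@R).round(3),w["intrinsics"])
E
```

```text
jig [[579.00392417  40.95700525 101.        ]] tray [[ 488. -333.   20.]]
handles [[ 531. -291.   80.]
 [ 533. -355.   80.]
 [ 443. -301.   80.]
 [ 455. -367.   80.]]
cam in tool [  73.55703749   -0.17509251 -124.5798555 ] [[ 0.     1.    -0.   ]
 [-0.957  0.    -0.29 ]
 [-0.29   0.     0.957]] [[372.65277331   0.         273.26570324]
 [  0.         372.65277331 210.49729689]
 [  0.           0.           1.        ]]
```

```bash
python3 - <<'E'
from h import *
import pickle
out={}
for n,pos in (("tray",(488,-335,240)),("jig",(560,40,260))):
    r.goto(np.array(pos,float),down(0.0)); r.dwell(0.3)
    p=eyes.camera_params("wrist"); im=eyes.capture("wrist")
    cv2.imwrite(f"pics/w_{n}.png",im); out[n]=p
    print(telemetry.observe()["clock"],telemetry.observe()["q"].round(2))
pickle.dump(out,open("p.pkl","wb"))
E
```

```text
2.1 [ 0.56  0.53  0.01  1.61 -0.    1.   -1.  ]
3.875 [-0.09  0.47 -0.03  1.67  0.01  1.   -1.69]
```

View pics/w_tray.png

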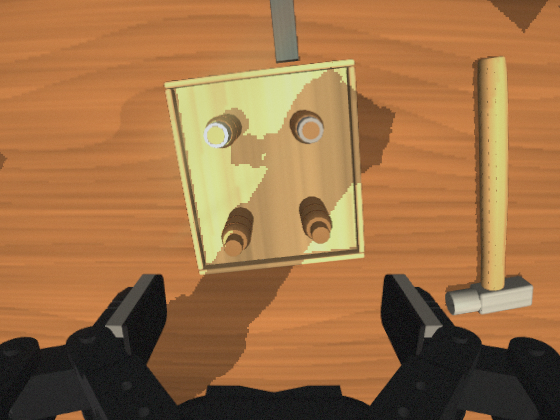

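View pics/w_jig.png

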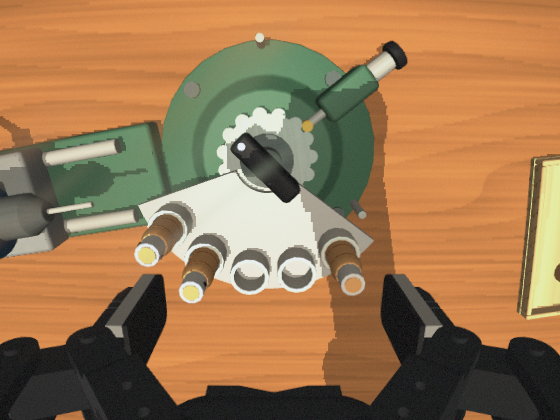

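Tray: ferruled handles with tops at (217,135) and (310,129), bare blanks at (234,245) and (319,231). Jig: empty nest rims at (249,271) and (297,269), knob dot at (241,147), ferrule tops at (147,255), (191,291) and (351,284).

```bash
cat > m.py <<'E'
from h import *
import pickle
P=pickle.load(open("p.pkl","rb"))
tiles=[]
def circ(n,uv,z,diam,k=6,h=32):
    p=P[n]; im=cv2.imread(f"pics/w_{n}.png"); x,y=uv
    c=-p["R"].T@p["t"]; X=onz(p,[uv],z)[0]
    depth=(p["R"]@X+p["t"])[2]; rad=p["intrinsics"][0,0]*diam/2/depth*k
    cr=cv2.resize(im[y-h:y+h,x-h:x+h],None,fx=k,fy=k,interpolation=cv2.INTER_CUBIC)
    g=cv2.GaussianBlur(cv2.cvtColor(cr,cv2.COLOR_BGR2GRAY),(0,0),3)
    cs=cv2.HoughCircles(g,cv2.HOUGH_GRADIENT_ALT if 0 else cv2.HOUGH_GRADIENT,1,300,param1=80,param2=10,minRadius=int(rad*.9),maxRadius=int(rad*1.1))
    a,b,R=cs[0,0]; cv2.circle(cr,(int(a),int(b)),int(R),(0,0,255),1); tiles.append(cv2.resize(cr,(260,260)))
    q=((a+.5)/k-.5+x-h,(b+.5)/k-.5+y-h); X=onz(p,[q],z)[0]
    print(n,np.round(q,1),"r/exp",round(float(R/rad),2),X.round(1)); return X
E
python3 - <<'E'
from m import *
A=circ("tray",(217,135),86,19);B=circ("tray",(310,129),86,19)
N3=circ("jig",(249,271),76,36);N4=circ("jig",(297,269),76,36)
T=[circ("jig",u,132,19) for u in ((147,255),(191,291),(351,284))]
im=cv2.imread("pics/w_jig.png")
print("A-B",np.linalg.norm(A-B),"N3N4 (43.7)",np.linalg.norm((N3-N4)[:2]))
# rigid 2D fit of pattern in jig frame
ang=np.pi/2+np.radians(24)*np.array([3,4,1,2,5]); S=105*np.c_[np.cos(ang),np.sin(ang)]
W=np.array([N3,N4]+T)[:,:2]
def fit(S,W):
    s=S-S.mean(0);w=W-W.mean(0); th=np.arctan2((s[:,0]*w[:,1]-s[:,1]*w[:,0]).sum(),(s*w).sum())
    R=np.array([[np.cos(th),-np.sin(th)],[np.sin(th),np.cos(th)]]); t=W.mean(0)-R@S.mean(0); return th,t,(S@R.T+t-W)
th,t,res=fit(S,W); print(th,t,res.round(1))
p=P["jig"]
# knob: dark blob
x0,y0=225,125; c=im[125:210,225:305]; m=(c.max(2)<45).astype(np.uint8)
n,l,st,ce=cv2.connectedComponentsWithStats(m); i=1+st[1:,4].argmax(); (cx,cy),wh,a=cv2.minAreaRect(np.argwhere(l==i)[:,::-1].astype(np.float32))
print("knob",onz(p,[(cx+x0,cy+y0)],95),wh,a, st[i]); print("dot",onz(p,[(241,147)],101),"exp",t+26*np.array([np.cos(th+.628),np.sin(th+.628)]))
cv2.imwrite("pics/t.png",np.hstack(tiles[:4])[:, :] if 0 else cv2.resize(np.vstack([np.hstack(tiles[:4]),np.hstack(tiles[4:]+[tiles[0]*0])]),(800,400)))
E
```

```text
tray [214.8 135.3] r/exp 1.0 [ 534.8 -292.5   86. ]
tray [311.7 130.5] r/exp 1.05 [ 538.2 -364.1   86. ]
jig [249.3 274. ] r/exp 1.03 [479.3  61.   76. ]
jig [296.7 277.7] r/exp 1.05 [475.5  17.6  76. ]
jig [145.7 255.7] r/exp 0.98 [522.1 133.9 132. ]
jig [190.2 293.2] r/exp 0.98 [491.  102.7 132. ]
jig [352.  281.5] r/exp 1.06 [500.8 -20.5 132. ]
A-B 71.59059851861291 N3N4 (43.7) 43.539663315998354
0.16839085890811203 [580.27926691  46.21783145] [[-2.9  0.5]
 [ 3.6  0.3]
 [ 0.  -0.3]
 [ 0.6 -0.3]
 [-1.3 -0.3]]
knob [[566.97268177  30.82712149  95.        ]] (30.405588150024414, 23.33452033996582) 45.0 [ 40  42  34  36 540]
dot [[597.93728003  63.39747894 101.        ]] exp [598.46083825  64.80359114]
```

View pics/t.png

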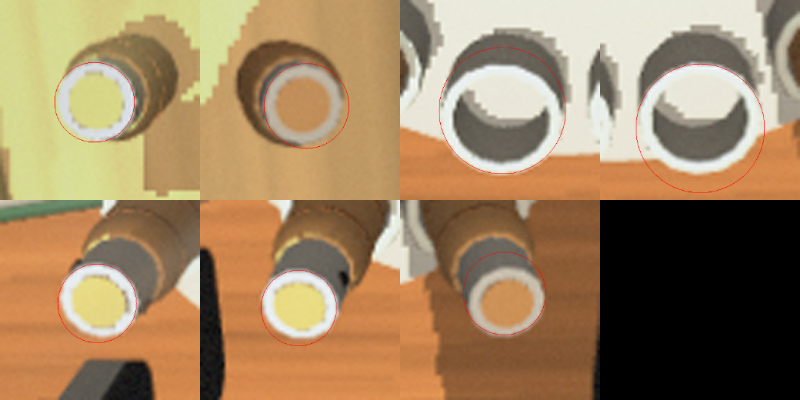

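The circle tiles show the ferrule rings are good to about 1 px, but the nest rims are biased because Hough takes in the cup wall. I'll look again from right above each target at the grasp yaw, so that calibration bias cancels, and use masks.

```bash
cat > m2.py <<'E'
from h import *
import pickle
def look(n,xy,z):
    r.goto(np.array([xy[0],xy[1]+20,z+184.]),down(np.pi/2)); r.dwell(0.3)
    p=eyes.camera_params("wrist"); im=eyes.capture("wrist"); cv2.imwrite(f"pics/{n}.png",im)
    pickle.dump((p,telemetry.observe()["tcp_pos"],z),open(n+".pkl","wb"))
E
python3 - <<'E'
from m2 import *
for n,xy,z in (("N3",(474,60),76),("N4",(477,17.6),76),("B",(537,-364),86),("A",(534,-292.5),86)): look(n,xy,z)
print(telemetry.observe()["clock"])
ts=[]
for n in ("N3","N4","B","A"):
    p,t,z=pickle.load(open(n+".pkl","rb")); print(n,t.round(1))
    im=cv2.imread(f"pics/{n}.png"); ts.append(cv2.resize(im[160:260,225:325],(400,400),interpolation=cv2.INTER_NEAREST)[:300])
cv2.imwrite("pics/t2.png",np.vstack([np.hstack(ts[:2]),np.hstack(ts[2:])]))
E
```

```text
8.5583
N3 [474.1  80.  260. ]
N4 [476.9  38.5 260.1]
B [ 537.2 -343.4  270.2]
A [ 533.7 -273.6  269.8]
```

View pics/t2.png

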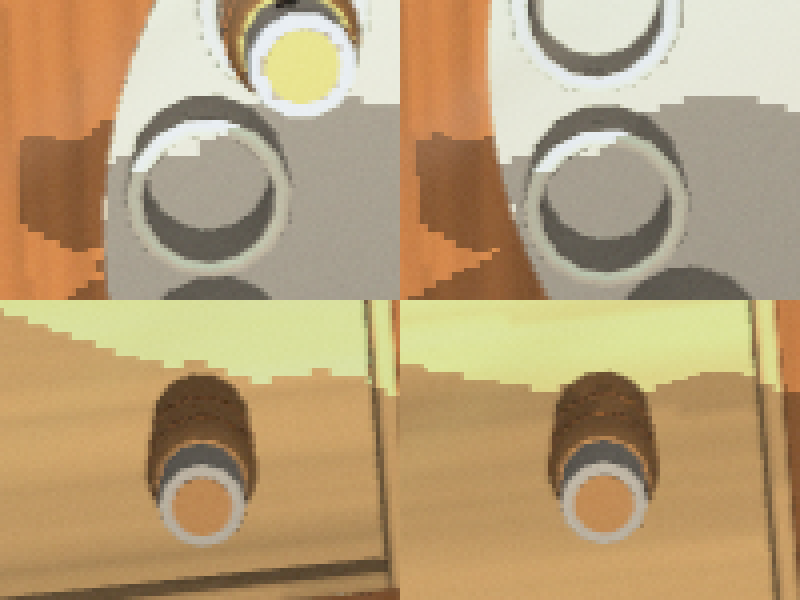

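The tiles show rim centres N3 (276.6,208.5) and N4 (275.8,211.3), and ferrule centres B (274.8,210.6) and A (275.5,210.3).

```bash
python3 - <<'E'
from m2 import *
uv=dict(N3=(276.6,208.5),N4=(275.75,211.25),B=(274.75,210.6),A=(275.5,210.25)); X={}
for n in uv:
    p,t,z=pickle.load(open(n+".pkl","rb")); X[n]=onz(p,[uv[n]],z)[0]; print(n,X[n].round(1))
    # mask check
    im=cv2.imread(f"pics/{n}.png")
    if n in "AB":
        m=((im.max(2).astype(int)-im.min(2)<45)&(im.max(2)>140)).astype(np.uint8)
        l,lab,st,ce=cv2.connectedComponentsWithStats(m,connectivity=8)
        i=min(range(1,l),key=lambda i:np.hypot(*(ce[i]-uv[n]))+(st[i,4]<60)*1e3); pts=np.argwhere(lab==i)[:,::-1].astype(np.float32)
        (c,wh,a)=cv2.fitEllipse(cv2.convexHull(pts)); print("  ring",np.round(c,1),np.round(wh,1),onz(p,[c],z).round(1))
d=np.linalg.norm
print("N3N4 43.7:",d(X["N3"]-X["N4"]),"AB ~76:",d(X["A"]-X["B"]))
# axis from N3,N4: pattern angles 162,186 deg
a=np.radians([162,186]);S=105*np.exp(1j*a);w=np.array([complex(*X[k][:2]) for k in("N3","N4")])
k=(w[1]-w[0])/(S[1]-S[0]);k/=abs(k);t=(w-k*S).mean();print("axis",t,"th",np.angle(k))
pickle.dump((X,t,np.angle(k)),open("X.pkl","wb"))
P=pickle.load(open("p.pkl","rb"))["jig"]
for ang,z,rr,nm in ((36,101,26,"dot"),(90+24,132,105,"d1"),(90+48,132,105,"d2"),(90+120,132,105,"l5"),(90,123,130,"drill")):
    q=t+rr*k*np.exp(1j*np.radians(ang)); print(nm,proj(P,[[q.real,q.imag,z]]).round(1))
E
```

```text
N3 [476.6  62.2  76. ]
N4 [478.7  18.4  76. ]
B [ 538.3 -362.9   86. ]
  ring [275.  210.9] [20.  20.7] [[ 538.5 -363.1   86. ]]
A [ 535.1 -293.2   86. ]
  ring [275.5 210.1] [19.8 21. ] [[ 535.1 -293.    86. ]]
N3N4 43.7: 43.81082190272495 AB ~76: 69.74655302961817
axis (580.2102858070901+45.2703834438188j) th 0.15333730685750505
dot [[240.7 146. ]]
d1 [[145.9 254.1]]
d2 [[189.9 291.5]]
l5 [[351.8 284.3]]
drill [[ 91.9 202.9]]
```

Reprojected knob dot, ferrules and nests all agree within about 1.5 px. Now I'll move handle A to nest 3.

```bash
cat > mv.py <<'E'
from m2 import *
X,t,th=pickle.load(open("X.pkl","rb")); Q=down(np.pi/2)
def st(m):
    o=telemetry.observe(); print(m,round(o["clock"],1),o["tcp_pos"].round(1),o["force"].round(1),"w",round(o["width"],3),"gf",round(o["grip_force"],1)); return o
def at(xy,z): return np.array([xy[0],xy[1],z],float)
def pick(h):
    a=X[h][:2]; jaws.grip(0.65,40); r.goto(at(a,150),Q); r.line_to(at(a,54),feed=120); r.dwell(.2); st("at"); jaws.grip(0.0,40); st("grip")
    r.line_to(at(a,205),feed=250); st("up")
def insert(n):
    a=X[n][:2]; r.goto(at(a,205),Q); r.line_to(at(a,134),feed=150); r.dwell(.3); o=st("above")
    c=a+(a-o["tcp_pos"][:2])
    for z in (124,116,110,105,102,100): 
        r.line_to(at(c,z),feed=50); o=st(z)
        if abs(o["force"][2])>15: break
E
python3 - <<'E'
from mv import *
pick("A"); insert("N3")
E
```

```text
at 10.7 [ 535.6 -293.4   54.9] [-0.1 -0.8  0.7] w 0.649 gf 0.0
grip 11.1 [ 535.4 -293.3   54.4] [-0.1  0.6  2.1] w 0.287 gf 39.4
up 11.8 [ 533.8 -292.8  203.5] [ 0.1 -0.2 -1.4] w 0.29 gf 39.3
above 14.1 [477.   62.2 134.7] [-0.2  0.3 -0.6] w 0.286 gf 39.3
124 14.4 [475.7  62.1 123.5] [ 0.1  0.3 -0.4] w 0.293 gf 39.3
116 14.7 [475.9  62.  115.6] [ 0.6  0.  -0.7] w 0.288 gf 39.3
110 15.0 [475.9  62.  109.7] [ 0.6 -1.  -0.1] w 0.289 gf 39.3
105 15.2 [475.9  62.1 104.7] [ 0.5  0.2 -0.7] w 0.288 gf 39.3
102 15.5 [476.   62.1 101.9] [-0.3  0.2 -0.8] w 0.287 gf 39.3
100 15.8 [476.4  62.3 100.3] [0.  0.1 3.1] w 0.286 gf 39.6
```

```bash
python3 - <<'E'
from mv import *
jaws.grip(0.6,40); st("rel"); r.line_to(at(telemetry.observe()["tcp_pos"][:2],205),feed=250)
pick("B"); insert("N4"); jaws.grip(0.6,40); st("rel"); r.line_to(at(telemetry.observe()["tcp_pos"][:2],205),feed=250)
kg=t
r.goto(np.array([t.real-20,t.imag,260.]),down(0.0)); r.dwell(.3); cv2.imwrite("pics/chk.png",eyes.capture("wrist")); p=eyes.camera_params("wrist")
for k in (1,2,3,4,5):
    q=t+105*np.exp(1j*(th+np.pi/2+np.radians(24*k))); print(k,proj(p,[[q.real,q.imag,132]]).round(1))
st("end")
E
```

```text
rel 16.1 [476.   62.1  99.9] [-0.5 -0.9  0.5] w 0.598 gf 0.0
at 19.7 [ 538.8 -363.2   54.9] [-0.4 -0.2 -0.8] w 0.652 gf 0.0
grip 20.0 [ 538.5 -363.    54.4] [-0.3 -0.6  3.1] w 0.289 gf 39.3
up 20.8 [ 537.1 -362.4  203.3] [-1.1  0.4 -0.7] w 0.284 gf 39.3
above 23.1 [479.2  18.4 134.7] [-0.7  0.1 -0.9] w 0.284 gf 39.3
124 23.5 [477.8  18.4 123.5] [-0.4  0.3 -1. ] w 0.29 gf 39.3
116 23.8 [478.   18.4 115.6] [-0.5 -0.6 -0.5] w 0.285 gf 39.3
110 24.1 [478.   18.4 109.7] [-0.2  0.3 -1.2] w 0.289 gf 39.3
105 24.3 [478.   18.4 104.7] [-0.9  0.1 -1.1] w 0.29 gf 39.3
102 24.6 [478.1  18.4 101.8] [ 0.6 -0.2  0.1] w 0.288 gf 39.4
100 24.8 [478.6  18.4 100.3] [-0.1 -0.5  1.8] w 0.285 gf 39.6
rel 25.2 [478.1  18.4  99.9] [ 0.6 -0.1  0. ] w 0.597 gf 0.0
1 [[153.8 254. ]]
2 [[197.6 291.5]]
3 [[251.3 309.8]]
4 [[307.6 307.3]]
5 [[359.5 284.4]]
end 27.3 [560.1  45.1 260. ] [ 0.8 -0.2  0.6] w 0.604 gf 0.0
```

View pics/chk.png

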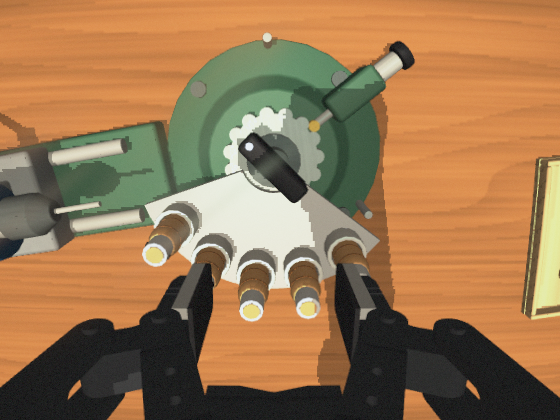

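Both new handles stand in nests 3 and 4 with tops at (251,311) and (307,308), matching the prediction, and the dial is still at home. Next is the knob.

```bash
python3 - <<'E'
from mv import *
y0=th+np.radians(36); k=(t.real,t.imag)
yaw=lambda o:(lambda R:np.arctan2(R[1,0],R[0,0]))(Rn.from_quat(o["ee_rot"]).as_matrix())
print(r.solve_ik(at(k,89),down(y0)),r.solve_ik(at(k,89),down(y0-1.257)))
r.goto(at(k,190),down(y0)); r.line_to(at(k,120),feed=150); r.line_to(at(k,89),feed=60); r.dwell(.2); o=st("knob"); print(yaw(o)-y0,o["q"].round(2))
jaws.grip(0.0,80); r.dwell(.2); o=st("gripped"); print(yaw(o)-y0,o["moment"].round(2))
jaws.grip
E
```

```text
[-0.04359202  0.7102499  -0.11499392  1.78613805  0.12358378  0.65216807
 -1.01848919] [-0.18715174  0.71078095  0.11502571  1.79099469 -0.12457162  0.64683075
 -2.04636125]
knob 29.5 [580.5  45.3  89.4] [-0.5 -0.5 -0.2] w 0.597 gf 0.0
3.8244603628778684e-05 [-0.04  0.71 -0.13  1.79  0.14  0.65 -1.03]
gripped 30.1 [580.7  45.   89.7] [-0.9  0.1  4.9] w 0.25 gf 78.3
-0.00019325844404904924 [-0.26  0.11  0.02]
```

The grip is wider than an 18 mm bar should give (0.25), so the fingertips are probably on the stem or collar below the bar. I'll regrip higher.

```bash
python3 - <<'E'
from mv import *
k=(t.real,t.imag)
jaws.grip(0.5,80); r.line_to(at(k,98),feed=60); r.dwell(.2); st("up")
jaws.grip(0.0,80); r.dwell(.2); o=st("gripped"); print(o["moment"].round(2))
cv2.imwrite("pics/k.png",eyes.capture("wrist"))
E
```

```text
up 30.9 [580.1  45.3  97.9] [-0.2  0.3  0.4] w 0.502 gf 0.0
gripped 31.5 [580.5  44.9  98.2] [ 0.1 -1.6  1.9] w 0.193 gf 79.0
[-0.25  0.02  0.09]
```

View pics/k.png

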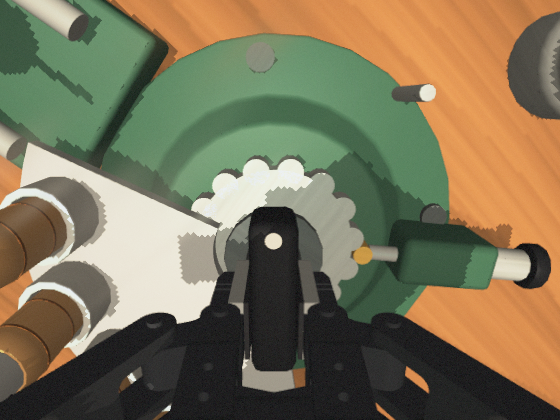

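The bar, with its dot at (273,241), is square between the pads and the width of 0.193 fits 18 mm. Turning now.

```bash
python3 - <<'E'
from mv import *
y0=th+np.radians(36); k=(t.real,t.imag)
yaw=lambda o:(lambda R:np.arctan2(R[1,0],R[0,0]))(Rn.from_quat(o["ee_rot"]).as_matrix())
for d in range(6,73,6):
    r.goto(at(k,98),down(y0-np.radians(d))); r.dwell(.1); o=telemetry.observe()
    print(d,round(o["clock"],1),"turn",round(y0-yaw(o),3),"Mz",round(o["moment"][2],2),o["force"].round(1),o["tcp_pos"].round(1),round(o["grip_force"]))
    if np.abs(o["force"]).max()>30: break
r.dwell(.5); st("end"); cv2.imwrite("pics/end.png",eyes.capture("top")[150:280,130:260].repeat(4,0).repeat(4,1))
E
```

```text
6 31.9 turn 0.103 Mz 0.13 [ 1.2 -1.3  2.5] [580.5  44.9  98.2] 79
12 32.2 turn 0.207 Mz 0.01 [ 0.2 -2.2  2.9] [580.4  45.   98.2] 79
18 32.6 turn 0.312 Mz -0.13 [ 0.6 -3.7  4.6] [580.4  45.   98.2] 79
24 32.9 turn 0.416 Mz 0.03 [ 0.2 -2.8  4.8] [580.4  45.   98.2] 79
30 33.3 turn 0.52 Mz 0.08 [ 1.5 -3.9  5.1] [580.4  45.1  98.2] 79
36 33.6 turn 0.626 Mz 0.01 [ 0.8 -3.4  5.3] [580.4  45.1  98.2] 79
42 34.0 turn 0.731 Mz -0.09 [ 0.4 -2.6  4.6] [580.4  45.2  98.2] 79
48 34.3 turn 0.835 Mz -0.04 [-0.  -3.3  5.9] [580.4  45.2  98.2] 79
54 34.7 turn 0.939 Mz 0.11 [ 0.2 -3.3  3.9] [580.4  45.2  98.2] 79
60 35.0 turn 1.044 Mz 0.02 [ 0.2 -3.1  5.9] [580.4  45.3  98.2] 80
66 35.4 turn 1.15 Mz -0.08 [ 0.1 -1.3  5.1] [580.4  45.3  98.2] 79
72 35.7 turn 1.254 Mz 0.03 [-0.4 -0.8  5.8] [580.4  45.3  98.2] 80
end 36.2 [580.4  45.3  98.1] [-0.1 -2.9  5.9] w 0.191 gf 79.5
```

View pics/end.png

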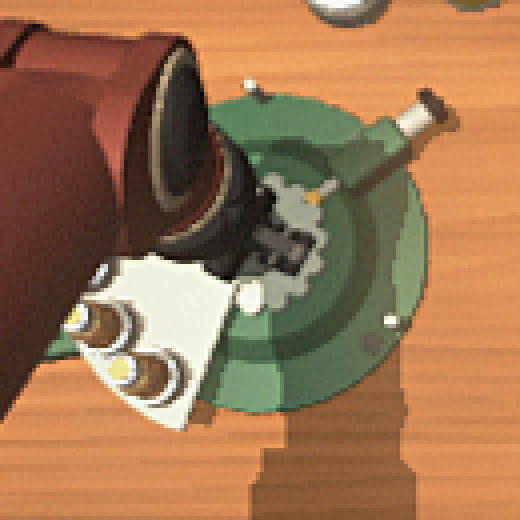

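The torque rose and fell through three detents, the turn reads 1.254 rad, and the handles in nests 4 and 5 stand upright at (100,320) and (145,370). The grip is steady, so I'm handing in.

```bash
python3 -c "
from workcell import r, eyes, jaws, telemetry
print(r.close_job())"
```

```text
the job is handed in; nothing more can be done
None
```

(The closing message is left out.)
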